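# Locate a drilling template on its pins by sliding and swinging

### The arm

A 6-joint arm with a two-finger parallel gripper is mounted at the origin on the work surface. World frame = base frame: x ahead of the robot, y to its left, z up, the work surface at z = 0. Lengths are in mm, angles in rad, forces in N, time in s.
With the tool pointing down it reaches from about 350 to 975 mm from the base axis. Payload 7.1 kg.
Tool frame: the origin (TCP) lies on the centre line of the jaws, within the pads' length; the fingertips stand 17 mm ahead of it and the grasp point (between the pads) lies 2 mm behind it; z points along the fingers, y is the direction in which the jaws open and shut (so a half turn about z gives the same grasp; the last joint's range is limited). The gripper opens to 88 mm and grips with 3 to 60 N. Pads are 20 mm wide; open, the fingers measure 115 mm over their backs; the gripper's body (75 mm by 178 mm) begins 61 mm behind the grasp point.
Start: joints at [1.188, 0.423, 1.63, -0, 1.089, -0.019], TCP at [222.36, 584.09, 239.675] pointing down, gripper open.
Joint ranges: [-3, 3], [-0.9, 2.11], [0.09, 2.58], [-1.31, 4.45], [0.11, 2.69], [-2.54, 2.54]. Speed limits (rad/s): [2.39, 2.39, 3.01, 3.14, 3.14, 3.14].

### API

Orientations are given as a rotation vector (axis times angle).
In Python, from workcell import ctrl, imaging, workorder gives the robot as it stands. The module is installed in compiled form; this text tells all that it offers.
- The arm moves only by the shell command python3 -m crank 'ROWS' [OPENING]. ROWS is JSON, a list of rows, each an object with "travel": the shift along the tool's x, y, z as a fraction of full scale, a list of three; "turn": the turn about the tool's z as a fraction of full scale. In form: [{"travel": [dx, dy, dz], "turn": turn}, ...]. A call has 1 to 20 rows; each row shifts and turns the pose as measured when the row begins, along the tool's axes as they then stand; what a row does not reach is not made up. Full scale, the value 1, is 5 cm for a shift and 0.1 rad for a turn. A row lasts 1/10 s, in which the tool goes at most 50 mm and 8.59 degrees, less where a joint would pass 70% of its speed; a pose out of reach is approached as far as the arm can. A call with a number of a shift or a turn outside -1 to 1 is refused whole. A call with a gripper value outside its range is refused whole. OPENING is the gripper command: -1 is shut, 1 is fully open, values between are in proportion, set as the call begins (- or left out, the last holds). The fingers move at their own pace and stop on an object; the grip force is fixed at half the most. Time passes only in rows, so rows that do not move let the fingers close. It gives the time, the measured TCP pose, the force and the opening at its end, in the units of the state.
- ctrl.get_obs(): the state, without advancing time (a new reading comes with each control period).
- imaging.get_image(name): name is "scene" or "side" or "wrist"; returns the picture (400x640x3 uint8, blue, green, red); there is no depth.
- imaging.camera_info(name): a dict with "camera_matrix" (3x3 intrinsics, pixels), "k1" (the pictures are not rectified: a ray, as slopes to the right and down, at radius r is drawn at 1 + k1 r^2 times it, then the intrinsics apply), "rvec" (rotation vector, rad) and "tvec" (3), from world to camera coordinates, as OpenCV has them. Camera axes: x right, y down, z forward; pixel columns grow to the right and rows downward; lengths in mm; the calibration is good to about 2 mm. A picture is of the moment at which its call begins: read the wrist's pose just before it. camera_info takes no time and is no camera call; for the wrist camera it gives the pose at the moment of the call.
- workorder.close_job(): hands the job in, once; it reports no verdict.
The state is a dict: "t": time; "qpos": joint angles; "qvel": joint speeds; "joint_torque": joint torques, N m; "ee_pos": TCP position; "orientation": TCP orientation; "ft_force": force on the tool from outside, world axes, zero at the start; "moment": the same for the moment, N m; "width": finger opening in mm.
Only numpy, scipy, OpenCV 4.12 (cv2) and the standard library are available. Lean on these libraries where they do the work, as an engineer would, in place of code of your own. Each camera call takes 0.05 s, during which the arm holds its last target.

### The job

Slide the aluminium template plate, slanted as it lies and without lifting it away, off the ledge of the drilling station until the hole in its narrow tab drops over the tall pin, and let it settle there; then swing the plate about that pin until its other hole drops over the short pin and the plate lies flat on the deck. Leave everything else where it is and let go of the plate at the end.

Things in the scene. Friction and masses are not known exactly. Their poses are not given: they have to be found in the camera images.
- station: Low drilling station fixed to the table, 190 mm along its x, 280 mm along its y. Origin at table height, 70 mm on the -y side of the pins' line. A white deck (12 mm above the table) carries two pins; on its -y side a flat grey ledge stands 9 mm higher, 0.5 mm above the top of pin_a and 6 mm above that of pin_b. x runs from pin_a to pin_b, y from ledge to deck, z up.
- ledge_edge (a point): Middle of the straight upper edge of the ledge, where it steps down 9 mm to the deck (21 mm above the table). The edge is parallel to the station's x, 38 mm from both pins' axes; the ledge runs 197 mm from here towards -y. The deck runs 83 mm towards +y. Axes as the station.
- pin_a (a point): The tall locating pin: steel, 12 mm across, standing 8.5 mm above the deck, only its top 1.5 mm chamfered. The point is on the pin's axis at deck level. Axes as the station.
- pin_b (a point): The short locating pin: steel, 12 mm across, standing 3 mm above the deck, its top 1.2 mm chamfered. 96 mm from pin_a along the station's x. The point is on its axis at deck level. Axes as the station.
- plate_mid (a point): Middle of the loose aluminium template plate, half-way through its 6 mm. 132 mm long, about 0.2 kg: a tab 40 mm long, 36 mm wide, then a body 92 mm long, 62 mm wide, symmetric about its centre line. x runs along it from tab to broad end, z up. At the start it lies flat on the ledge, its x turned 25 to 35 degrees clockwise (from above) from the station's x.
- hole_a (a point): Centre of the 15 mm hole in the plate's narrow tab, at the underside, 16 mm from the tab's end. Over pin_a with the plate slanted as at the start and nothing holding it up, the tab drops 5 to 7 mm while the broad end stays on the ledge's edge: the plate tilts 8 to 10 degrees. Axes as plate_mid.
- hole_b (a point): Centre of the 15 mm hole in the plate's broad body, at the underside, 20 mm from the broad end, 96 mm from hole_a. When the plate is swung counter-clockwise (from above) about pin_a it passes over pin_b, its broad end slips off the ledge when nearly square with the station, and it falls flat on the deck once this hole is over that pin. Axes as plate_mid.
- handle (a point): Middle (half-way up) of the upright black handle block on the plate: 30 mm along the plate's x, 16 mm across it (y), 32 mm tall above the plate's top face, on the centre line 50 mm from hole_a and 46 mm from hole_b. This point is 22 mm above the plate's underside. Axes as plate_mid.
- vial_mid (a point): small corked glass vial, 20 mm across, 46 mm tall, standing on the station's ledge near a corner (bystander; the point is its middle)
- burblock_mid (a point): small aluminium block 26 x 22 x 16 mm holding three drill bits, on the station's ledge near the other corner (bystander; the point is its middle)
- jar_mid (a point): low clear jar 48 mm across, 40 mm tall, standing on the table past the deck side of the station (bystander; the point is its middle)
- bottle_mid (a point): green glass bottle 58 mm across, 190 mm tall, standing on the table past the deck side of the station (bystander; the point is its middle)
- handpiece_mid (a point): aluminium drill handpiece about 130 mm long, 22 mm high, lying on the table past the ledge side of the station (bystander; the point is its middle)
- spanner_mid (a point): small spanner 110 mm long lying on the table past the end of the station that is farther from the robot (bystander; the point is its middle)
Mind the look-alikes: they are no part of the job. Of the things like the part that bears plate_mid, leave any that is red; of the rest the larger one is meant.

How it is judged (in metres and radians):
On the way:
1. the tab's hole has dropped over the tall pin while the plate is still slanted, its other hole well short of the short pin (horizontal distance between hole_a and pin_a below 0.0035 m and z of hole_a in the frame of pin_a below 0.0055 m and horizontal distance between hole_b and pin_b above 0.02 m), for 0.2 s.
At the end, for the whole second after the job is handed in: Both holes are over their pins (tab hole within 3.5 mm of the tall pin's axis, other hole within 3.5 mm of the short pin's) and the plate lies flat on the deck (underside within 1.8 mm of it at both holes), released (horizontal distance between hole_a and pin_a below 0.0035 m and horizontal distance between hole_b and pin_b below 0.0035 m and z of hole_a in the frame of pin_a below 0.0018 m and z of hole_b in the frame of pin_b below 0.0018 m); the robot touches nothing.
It fails at once if the plate is lifted away from the station (its handle more than 25 mm above its height on the ledge) (height (world z) of handle above 0.068 m).
It fails at once if the vial or the burblock is moved more than 20 mm or knocked over (distance of any of vial_mid, burblock_mid from where it was at the start of the episode above 0.02 m).
It fails at once if the jar or the bottle is moved more than 20 mm or knocked over (distance of any of jar_mid, bottle_mid from where it was at the start of the episode above 0.02 m).
It fails at once if the handpiece or the spanner is moved more than 20 mm or knocked over (distance of any of handpiece_mid, spanner_mid from where it was at the start of the episode above 0.02 m).
It also fails if it takes over 45 s, if anything falls off the work surface, if the arm or the gripper's body presses on something with over 40 N, if the wrist force passes 120 N, or if a joint passes its speed limit or range.

## Working session

There is one attempt and no reset: what is moved stays moved. The work goes in short steps, Python scripts to look and compute and a shell command to move; the robot and the scene stay as the last step left them, time stands still between calls to the robot, and variables do not carry over. Pictures are saved under pics/ and viewed, and the job is handed in when it is done.

```bash
mkdir -p pics; ls; python3 - <<'E'
from workcell import ctrl, imaging
import cv2
print(ctrl.get_obs())
for n in ["scene","side","wrist"]:
    i=imaging.camera_info(n); print(n,i)
    cv2.imwrite(f"pics/{n}0.png",imaging.get_image(n))
E
```

```text
pics
{'t': 0.0, 'qpos': array([ 1.18801753e+00,  4.23856760e-01,  1.63065350e+00, -3.79448110e-05,
        1.08862118e+00, -1.90113964e-02]), 'qvel': array([ 6.26847471e-04,  8.28175668e-04, -4.61834303e-04,  9.38833820e-05,
       -1.43097522e-04, -1.16986210e-04]), 'joint_torque': array([ 9.28307441e-05, -5.44616747e+01, -2.73678178e+01,  6.45308825e-02,
        2.25404813e-02, -1.10805875e-04]), 'ee_pos': array([222.1712231 , 583.62292205, 238.90608554]), 'orientation': array([-5.68182227e-01, -3.08950568e+00,  2.37884022e-03]), 'ft_force': array([-0.0146076 ,  0.2248378 , -0.35282288]), 'moment': array([ 0.03806992, -0.00034069, -0.05248708]), 'width': 87.86832318674732}
scene {'camera_matrix': array([[364.47786773,   0.        , 319.69499031],
       [  0.        , 364.47786773, 199.24095732],
       [  0.        ,   0.        ,   1.        ]]), 'k1': -0.07126970989363907, 'rvec': array([ 0.72896514,  2.45824381, -1.29253084]), 'tvec': array([ 424.63527008, -123.21916634, 1074.15833188])}
side {'camera_matrix': array([[390.46110052,   0.        , 327.65419382],
       [  0.        , 390.46110052, 204.71650967],
       [  0.        ,   0.        ,   1.        ]]), 'k1': 0.01629372662468877, 'rvec': array([ 2.23813345, -0.78063316,  0.3378253 ]), 'tvec': array([-405.94675725,  321.94720918,  536.90692328])}
wrist {'camera_matrix': array([[297.26504358,   0.        , 325.60309274],
       [  0.        , 297.26504358, 197.56993464],
       [  0.        ,   0.        ,   1.        ]]), 'k1': -0.03378862230807908, 'rvec': array([-2.40522456, -1.65783964, -0.21317673]), 'tvec': array([-624.32797659,  -29.60579051,  389.43081434])}
```

View pics/scene0.png

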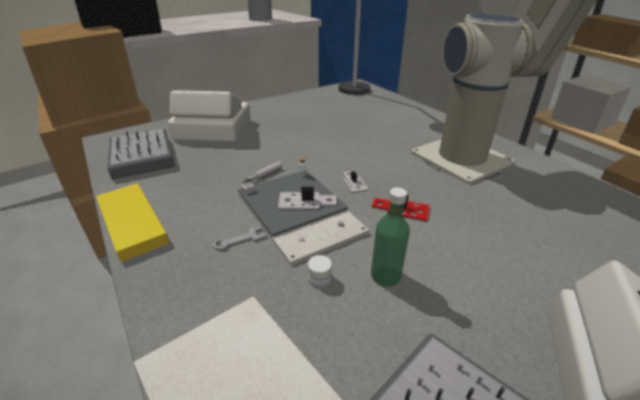

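View pics/side0.png

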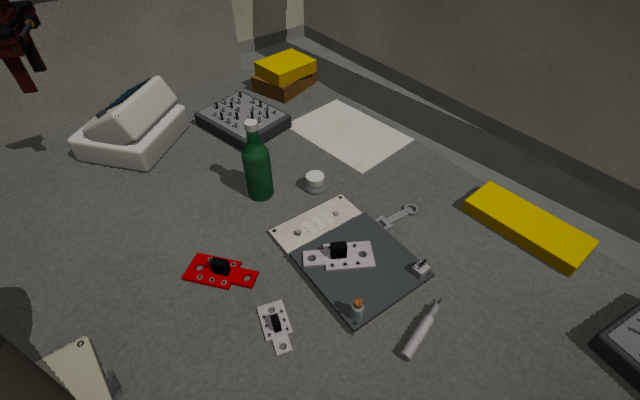

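View pics/wrist0.png

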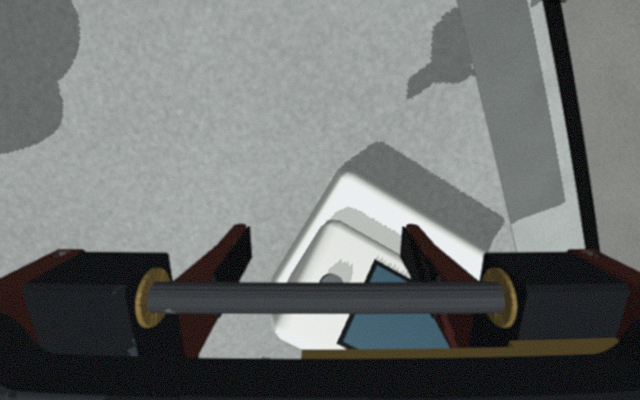

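```bash
cat > h.py <<'E'
import numpy as np, cv2
from workcell import ctrl, imaging
def ray(info,px):
    K=info["camera_matrix"];k=info["k1"]
    p=cv2.undistortPoints(np.array([[px]],float),K,np.array([k,0,0,0,0]))[0,0]
    R=cv2.Rodrigues(info["rvec"])[0]; C=-R.T@info["tvec"]
    return C,R.T@np.array([p[0],p[1],1.])
def toplane(info,px,z):
    C,d=ray(info,px); return C+d*(z-C[2])/d[2]
def proj(info,P):
    return cv2.projectPoints(np.array(P,float).reshape(-1,3),info["rvec"],info["tvec"],info["camera_matrix"],np.array([info["k1"],0,0,0,0]))[0][:,0]
def toolR():
    return cv2.Rodrigues(ctrl.get_obs()["orientation"])[0]
E
python3 - <<'E'
from h import *
i=imaging.camera_info("side")
for n,px,z in [("pinL",(298,232),20),("pinR",(336,213),15),("hA",(312,258),27),("hB",(362,254),27),("handletop",(339,246),59),("vial",(357,312),40),("bur",(422,266),30),("bottle",(259,190),10),("small hole",(280,346),6),("c1 deck",(340,196),12),("c2",(267,234),12),("ledgeR",(433,273),21),("ledgeB",(355,328),21)]:
    print(n,toplane(i,px,z).round(1))
import cv2
a=cv2.imread("pics/side0.png")[180:340,240:450]; cv2.imwrite("pics/side0c.png",cv2.resize(a,None,fx=3.7,fy=3.7,interpolation=cv2.INTER_CUBIC))
a=cv2.imread("pics/scene0.png")[140:300,200:400]; cv2.imwrite("pics/scene0c.png",cv2.resize(a,None,fx=3.7,fy=3.7,interpolation=cv2.INTER_CUBIC))
print(toolR().round(3))
E
```

```text
pinL [497.8  68.4  20. ]
pinR [595.   66.1  15. ]
hA [477.2  -5.9  27. ]
hB [557.  -56.8  27. ]
handletop [517.7 -34.8  59. ]
vial [ 462.5 -147.4   40. ]
bur [ 622.6 -147.    30. ]
bottle [507.2 234.7  10. ]
small hole [ 339.8 -102.4    6. ]
c1 deck [637.8 103.8  12. ]
c2 [449.2 108.8  12. ]
ledgeR [ 632.8 -166.5   21. ]
ledgeB [ 448.9 -159.5   21. ]
[[-0.935  0.356 -0.   ]
 [ 0.356  0.935 -0.001]
 [ 0.    -0.001 -1.   ]]
```

View pics/side0c.png

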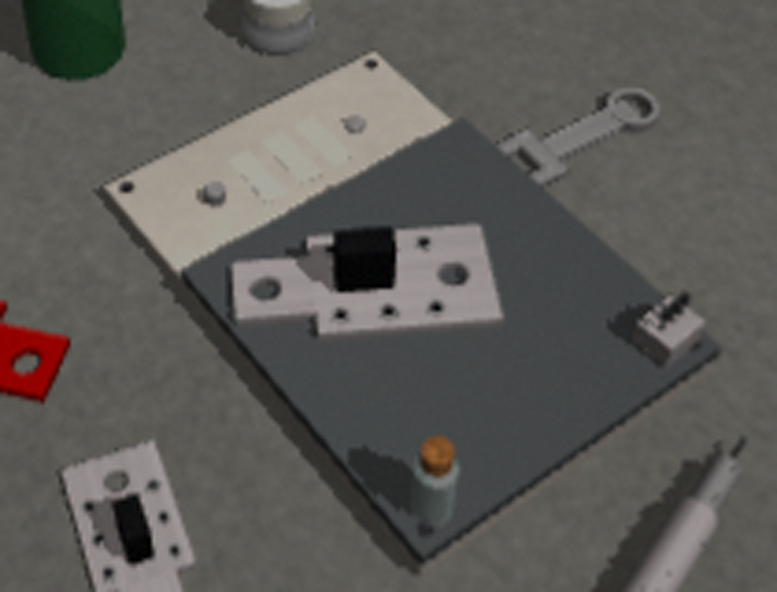

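View pics/scene0c.png

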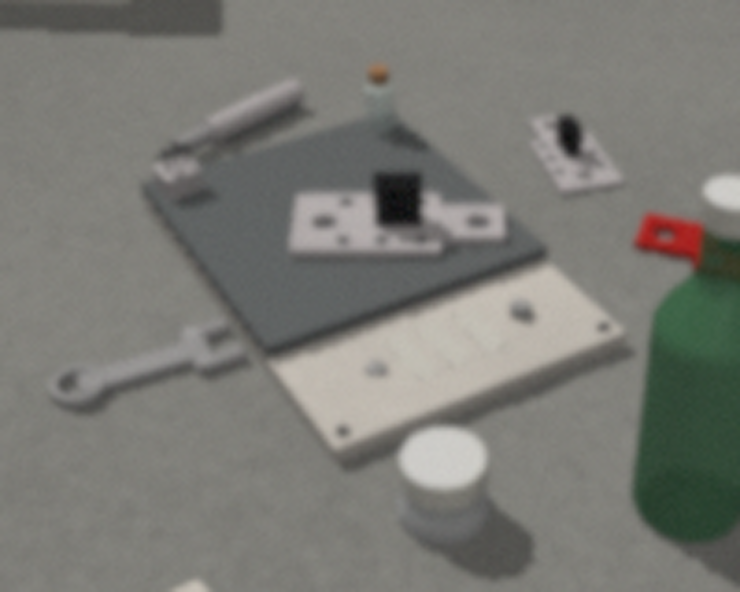

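Three things look like the plate. In the side view they are the grey one on the ledge at (340,255), a smaller grey one on the table at (275,325), and a red one at (220,270). The larger, non-red one is on the ledge and turned about 31° clockwise, so it's the one meant, and the crop confirms it. Next I'll move above it and look with the wrist camera.

```bash
python3 -m crank '[{"travel":[-0.4,-0.4,0],"turn":0},{"travel":[-0.5,-0.48,0],"turn":0},{"travel":[-0.5,-0.48,0],"turn":0},{"travel":[-0.5,-0.48,0],"turn":0},{"travel":[-0.5,-0.48,0],"turn":0},{"travel":[-0.5,-0.48,0],"turn":0},{"travel":[-0.5,-0.48,0],"turn":0},{"travel":[-0.5,-0.48,0],"turn":0},{"travel":[-0.5,-0.48,0],"turn":0},{"travel":[-0.5,-0.48,0],"turn":0},{"travel":[-0.5,-0.48,0],"turn":0},{"travel":[-0.5,-0.48,0],"turn":0},{"travel":[-0.5,-0.48,0],"turn":0},{"travel":[-0.5,-0.48,0],"turn":0},{"travel":[-0.5,-0.48,0],"turn":0},{"travel":[-0.5,-0.48,0],"turn":0},{"travel":[-0.5,-0.48,0],"turn":0},{"travel":[-0.5,-0.48,0],"turn":0},{"travel":[0,0,0],"turn":0.5},{"travel":[0,0,0],"turn":0.5}]' 1
python3 - <<'E'
from h import *
i=imaging.camera_info("wrist")
R=cv2.Rodrigues(i["rvec"])[0]; C=-R.T@i["tvec"]; o=ctrl.get_obs()
print(C, toolR().T@(C-o["ee_pos"]), o["ee_pos"],o["orientation"],toolR().round(3))
print(proj(i,[[517,-35,59],[498,68,20],[595,66,15]]))
cv2.imwrite("pics/w1.png",imaging.get_image("wrist"))
E
```

```text
t: 2.15
ee_pos: [494.4, 2.2, 237.0]
orientation: [-0.723, -3.057, 0.004]
ft_force: [-0.3, -0.3, -1.0]
width: 87.8
[431.54957558  34.13995605 381.34938786] [ 7.04364389e+01 -1.97517060e-02 -1.44343087e+02] [494.35127361   2.23500089 237.00868105] [-0.72267904 -3.05667195  0.0044857 ] [[-0.894  0.448 -0.001]
 [ 0.448  0.894 -0.003]
 [-0.    -0.003 -1.   ]]
[[305.77538588 216.59214502]
 [375.86318428 157.05561483]
 [404.19411822 223.78302492]]
```

View pics/w1.png

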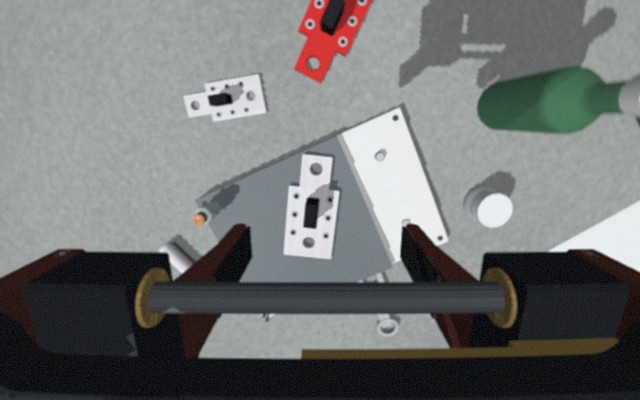

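```bash
python3 - <<'E'
from h import *
a=cv2.imread("pics/w1.png")[90:270,260:460]
cv2.imwrite("pics/w1c.png",cv2.resize(a,None,fx=3.3,fy=3.3,interpolation=cv2.INTER_CUBIC))
E
```

```text
(no output)
```

View pics/w1c.png

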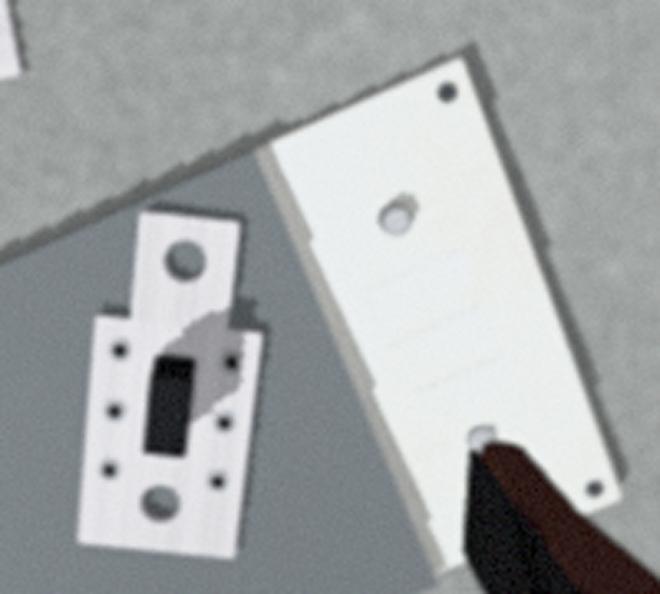

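```bash
python3 - <<'E'
from h import *
from math import *
i=imaging.camera_info("wrist")
A=toplane(i,(316.1,168.8),25);B=toplane(i,(308.5,242.4),25);PA=toplane(i,(380.3,156.1),20.5);PB=toplane(i,(406,222.4),15)
H=A+(B-A)*50/96
print(A,B,hypot(*(B-A)[:2]),degrees(atan2(*(B-A)[1::-1])));print(PA,PB,hypot(*(PB-PA)[:2]),degrees(atan2(*(PB-PA)[1::-1])))
o=ctrl.get_obs();R=toolR();print(H,R.T@(H-o["ee_pos"]), degrees(atan2(R[1,1],R[0,1])))
E
```

```text
[477.87822403  -2.87622784  25.        ] [558.77822562 -55.50975382  25.        ] 96.51475697834113 -33.048020377345956
[499.58429052  73.30132117  20.5       ] [594.6399226   68.71261986  15.        ] 95.16632477195768 -2.76374234881046
[520.01364153 -30.28952262  25.        ] [-37.43862234 -17.01822125 212.11927008] 63.28016270879513
```

```bash
python3 -m crank '[{"travel":[-0.37,-0.17,0.5],"turn":0},{"travel":[-0.37,-0.17,0.5],"turn":0},{"travel":[0,0,0.8],"turn":0.5},{"travel":[0,0,0.7],"turn":0.6},{"travel":[0,0,0],"turn":0},{"travel":[0,0,0],"turn":0}]' 1
python3 - <<'E'
from h import *
i=imaging.camera_info("wrist");o=ctrl.get_obs();print(o["ee_pos"],toolR().round(3))
print(proj(i,[[520,-30.5,59],[499.6,73,20],[595,69,15],o["ee_pos"]]))
cv2.imwrite("pics/w2.png",imaging.get_image("wrist"))
E
```

```text
t: 2.8
ee_pos: [522.6, -30.6, 110.2]
orientation: [0.886, 3.01, -0.003]
ft_force: [-0.0, -1.2, 0.3]
width: 87.8
[522.60184042 -30.55048941 110.15828743] [[-0.841  0.542  0.003]
 [ 0.542  0.841 -0.003]
 [-0.004 -0.001 -1.   ]]
[[323.84808697 220.54637146]
 [423.67034228 112.45985925]
 [470.04298708 213.28956995]
 [325.84686427 256.62439604]]
```

View pics/w2.png

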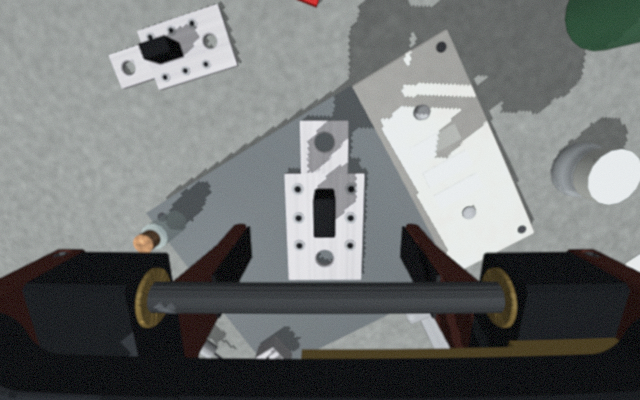

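```bash
python3 - <<'E'
from h import *
a=cv2.imread("pics/w2.png")
c=np.hstack([cv2.resize(a[100:285,270:380],None,fx=3.2,fy=3.2,interpolation=cv2.INTER_CUBIC),cv2.resize(a[90:275,390:510],None,fx=3.2,fy=3.2,interpolation=cv2.INTER_CUBIC)])
print(c.shape)
cv2.imwrite("pics/w2c.png",c)
E
```

```text
(592, 736, 3)
```

View pics/w2c.png

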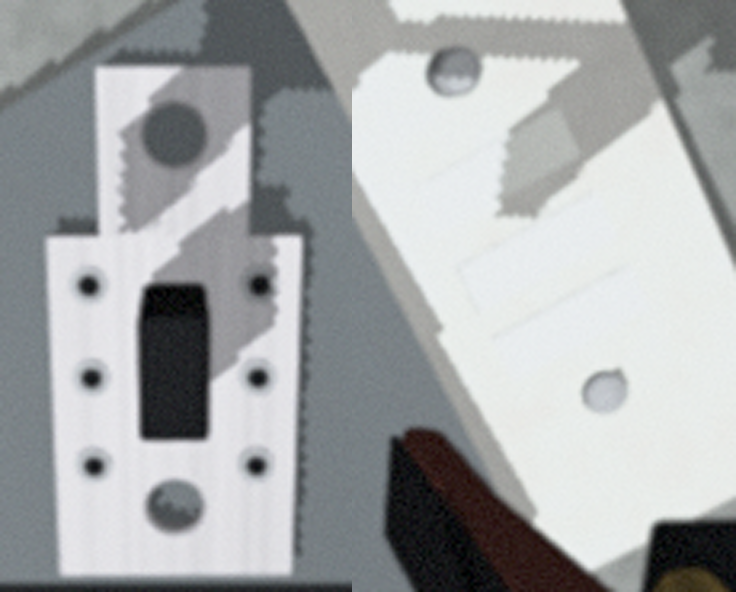

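```bash
python3 - <<'E'
from h import *
from math import *
i=imaging.camera_info("wrist");o=ctrl.get_obs()
R=cv2.Rodrigues(i["rvec"])[0]; C=-R.T@i["tvec"];print("nadir",proj(i,[[C[0],C[1],0]]))
f=lambda x,y,ox,oy:(x/3.2+ox,y/3.2+oy)
A=toplane(i,f(175,134,270,100),27);B=toplane(i,f(175,505,270,100),27)
pa=f(454-352,71,390,90);pb=f(605-352,391,390,90)
print(pa,pb)
PA=toplane(i,pa,17);PB=toplane(i,pb,14)
print(A,B,hypot(*(B-A)[:2]),degrees(atan2(*(B-A)[1::-1])));print(PA,PB,hypot(*(PB-PA)[:2]),degrees(atan2(*(PB-PA)[1::-1])))
t=np.linspace(0,2*pi,4,endpoint=False)
for z in(12,20.5):
  print(z,[((p[0]-390)*3.2+352,(p[1]-90)*3.2) for p in proj(i,[[PA[0]+6*cos(u),PA[1]+6*sin(u),z] for u in t]).round(1)])
hz=[toplane(i,f(x,y,270,100),59) for x,y in((140,317),(209,317),(207,438),(142,438))]
print(np.array(hz).round(1),np.mean(hz,0))
E
```

```text
nadir [[325.6861247  118.02819795]]
(421.875, 112.1875) (469.0625, 212.1875)
[476.97769461  -2.15872147  27.        ] [557.50396798 -54.17440121  27.        ] 95.86506997921258 -32.86030491518904
[499.1073157   72.86352028  17.        ] [594.25684299  69.06705679  14.        ] 95.22523656520193 -2.2848880004454424
12 [(np.float64(459.2), np.float64(92.48000000000002)), (np.float64(469.12000000000006), np.float64(57.91999999999999)), (np.float64(436.16), np.float64(49.91999999999999)), (np.float64(426.23999999999995), np.float64(84.80000000000001))]
20.5 [(np.float64(470.4), np.float64(92.48000000000002)), (np.float64(480.64), np.float64(56.640000000000015)), (np.float64(446.7200000000001), np.float64(48.640000000000015)), (np.float64(436.4799999999999), np.float64(84.80000000000001))]
[[503.2 -27.9  59. ]
 [511.2 -15.5  59. ]
 [534.4 -30.7  59. ]
 [526.6 -42.8  59. ]] [518.85175873 -29.21186729  59.        ]
```

```bash
python3 -m crank '[{"travel":[0.08,-0.02,0.4],"turn":0},{"travel":[0,0,0.4],"turn":0},{"travel":[0,0,0.2],"turn":0},{"travel":[0,0,0.16],"turn":0},{"travel":[0,0,0],"turn":0}]' 1; python3 - <<'E'
from h import *
print(toolR().round(3))
E
```

```text
t: 3.35
ee_pos: [524.9, -28.8, 59.3]
orientation: [0.871, 2.999, 0.002]
ft_force: [-0.5, 1.1, 0.4]
width: 87.7
[[-0.844  0.536  0.018]
 [ 0.536  0.844 -0.004]
 [-0.017  0.006 -1.   ]]
```

```bash
python3 -m crank '[{"travel":[0.11,0.02,0.1],"turn":0},{"travel":[0,0,0.08],"turn":0},{"travel":[0,0,0],"turn":0},{"travel":[0,0,0],"turn":0}]' 1; python3 - <<'E'
from h import *
print(toolR().round(3), ctrl.get_obs()["ee_pos"])
E
```

```text
t: 3.75
ee_pos: [522.0, -24.7, 51.7]
orientation: [0.869, 2.997, 0.003]
ft_force: [0.4, 1.0, 0.4]
width: 87.9
[[-0.845  0.535  0.021]
 [ 0.535  0.845 -0.004]
 [-0.02   0.008 -1.   ]] [522.03871678 -24.66221461  51.71735223]
```

```bash
python3 -m crank '[{"travel":[0,-0.11,0.03],"turn":0},{"travel":[0,0,0],"turn":0},{"travel":[0,0,0],"turn":0}]' 1; python3 -m crank '[{"travel":[0,0,0],"turn":0},{"travel":[0,0,0],"turn":0},{"travel":[0,0,0],"turn":0},{"travel":[0,0,0],"turn":0},{"travel":[0,0,0],"turn":0},{"travel":[0,0,0],"turn":0},{"travel":[0,0,0],"turn":0},{"travel":[0,0,0],"turn":0}]' -1;python3 - <<'E'
from h import *
print(toolR().round(3), ctrl.get_obs()["ee_pos"])
cv2.imwrite("pics/s3.png",cv2.resize(imaging.get_image("side")[180:340,240:450],None,fx=3.5,fy=3.5))
E
```

```text
t: 4.05
ee_pos: [519.1, -29.9, 50.4]
orientation: [0.869, 2.996, 0.003]
ft_force: [0.2, 0.3, -0.1]
width: 87.9
t: 4.85
ee_pos: [519.3, -29.9, 50.5]
orientation: [0.869, 2.996, 0.003]
ft_force: [1.0, 0.2, -0.8]
width: 27.0
[[-0.844  0.535  0.022]
 [ 0.535  0.845 -0.004]
 [-0.021  0.008 -1.   ]] [519.30778452 -29.94613741  50.50125695]
```

View pics/s3.png

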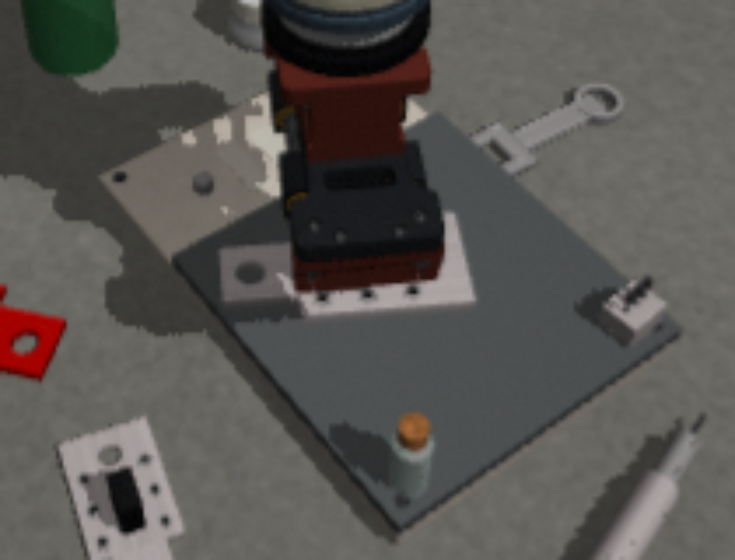

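```bash
python3 -m crank '[{"travel":[0,0,0],"turn":0},{"travel":[0,0,0],"turn":0},{"travel":[0,0,0],"turn":0},{"travel":[0,0,0],"turn":0}]' -1;python3 - <<'E'
from h import *
print(toolR().round(3), ctrl.get_obs()["ee_pos"])
i=imaging.camera_info("wrist")
a=imaging.get_image("wrist")
cv2.imwrite("pics/w4.png",a)
E
```

```text
t: 5.3
ee_pos: [519.3, -30.0, 50.6]
orientation: [0.869, 2.996, 0.003]
ft_force: [0.0, -0.5, 0.5]
width: 15.9
[[-0.844  0.535  0.022]
 [ 0.535  0.845 -0.004]
 [-0.021  0.008 -1.   ]] [519.25545456 -29.9507108   50.625089  ]
```

View pics/w4.png

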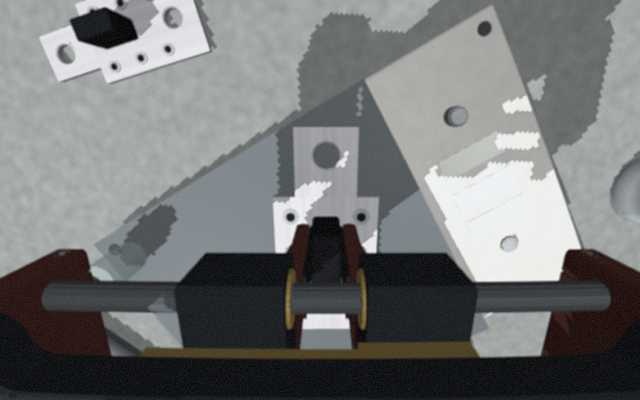

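```bash
python3 -m crank '[{"travel":[0.05,0.18,0],"turn":0},{"travel":[0.05,0.18,0],"turn":0},{"travel":[0.05,0.18,0],"turn":0},{"travel":[0.05,0.18,0],"turn":0},{"travel":[0.05,0.18,0],"turn":0},{"travel":[0.05,0.18,0],"turn":0},{"travel":[0,0,0],"turn":0},{"travel":[0,0,0],"turn":0}]' -1;python3 - <<'E'
from h import *
print(toolR().round(3), ctrl.get_obs()["ee_pos"])
cv2.imwrite("pics/w5.png",imaging.get_image("wrist"))
E
```

```text
t: 6.15
ee_pos: [537.2, 29.6, 50.6]
orientation: [0.867, 2.996, 0.003]
ft_force: [-0.6, -1.6, 1.0]
width: 15.6
[[-0.845  0.534  0.022]
 [ 0.534  0.846 -0.004]
 [-0.021  0.008 -1.   ]] [537.19007514  29.58968118  50.61022909]
```

View pics/w5.png

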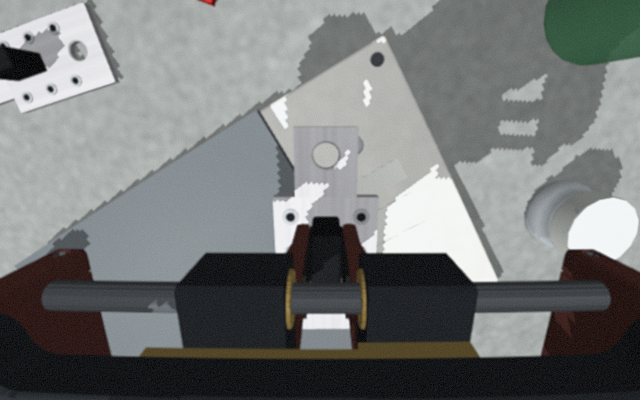

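```bash
python3 - <<'E'
from h import *
a=cv2.imread("pics/w4.png");b=cv2.imread("pics/w5.png")
c=np.hstack([cv2.resize(a[90:145,425:490],None,fx=6,fy=6,interpolation=cv2.INTER_CUBIC),cv2.resize(b[120:175,295:360],None,fx=6,fy=6,interpolation=cv2.INTER_CUBIC)])
cv2.imwrite("pics/w5c.png",c);print(c.shape)
E
```

```text
(330, 780, 3)
```

View pics/w5c.png

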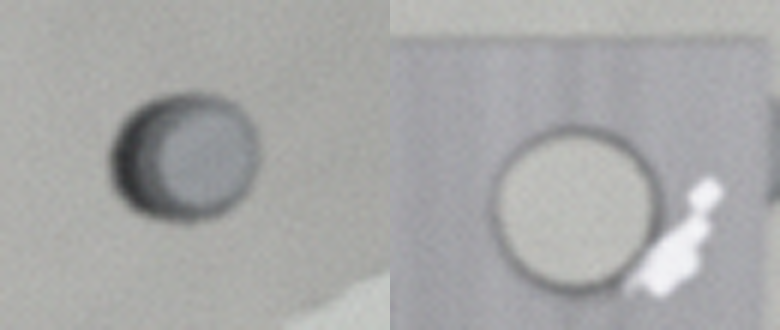

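```bash
python3 - <<'E'
from h import *
i=imaging.camera_info("wrist");R=toolR()
A=toplane(i,(326.0,155.0),27);P=toplane(i,(459.6,116.1),20.5)-np.array([17.93,59.54,0])
o=ctrl.get_obs();H=o["ee_pos"]
Ag=np.array([499.1-22.1+17.9,72.9-75+59.5,0])
print(A,P,(P-A),R.T@(P-A), "grasp-hole dist",R.T@(A-H))
E
```

```text
[494.55498902  56.82907448  27.        ] [499.19511378  72.94391613  20.5       ] [ 4.64012477 16.11484165 -6.5       ] [ 4.81977241 16.04792902  6.53472627] grasp-hole dist [51.09794655  0.10148884 22.57209638]
```

```bash
python3 -m crank '[{"travel":[0.045,0.15,0],"turn":0},{"travel":[0.045,0.15,0],"turn":0},{"travel":[0,0,0],"turn":0},{"travel":[0,0,0],"turn":0}]' -1;python3 - <<'E'
from h import *
i=imaging.camera_info("wrist");R=toolR();p=ctrl.get_obs()["ee_pos"]
print(p,R.T@(np.array([537.19+4.64,29.59+16.11,50.6])-p))
b=imaging.get_image("wrist");cv2.imwrite("pics/w6.png",cv2.resize(b[100:220,240:420],None,fx=4,fy=4,interpolation=cv2.INTER_CUBIC))
E
```

```text
t: 6.6
ee_pos: [541.5, 45.3, 50.6]
orientation: [0.869, 2.996, 0.003]
ft_force: [0.2, -1.5, 0.8]
width: 15.4
[541.48136952  45.28696251  50.59626996] [-0.07351562  0.5354886   0.00212255]
```

View pics/w6.png

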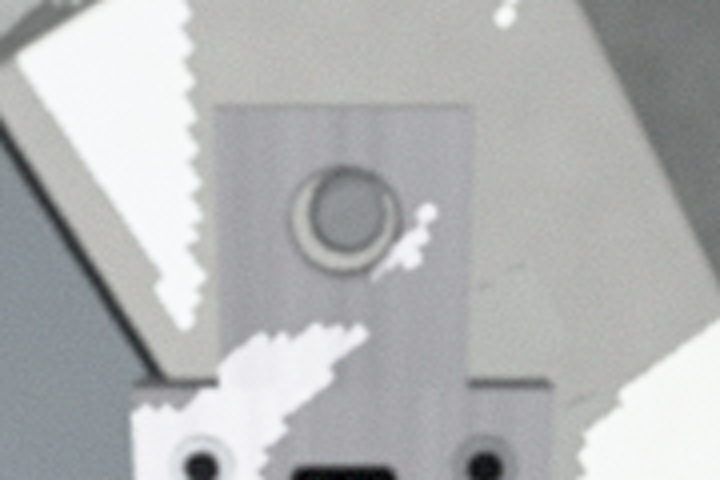

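```bash
python3 - <<'E'
from h import *
i=imaging.camera_info("wrist");R=toolR()
A=toplane(i,(326.2,155),27);P=toplane(i,(327,152.2),20.5)
print(A,P,R.T@(P-A))
E
```

```text
[498.95876824  72.73687537  27.        ] [498.6205197   73.58038985  20.5       ] [0.87152189 0.47738121 6.48756391]
```

```bash
python3 -m crank '[{"travel":[0.01,0.012,0],"turn":0},{"travel":[0,0,0],"turn":0}]' -1;python3 -m crank '[{"travel":[0,0,0],"turn":0},{"travel":[0,0,0],"turn":0},{"travel":[0,0,0],"turn":0},{"travel":[0,0,0],"turn":0},{"travel":[0,0,0],"turn":0}]' -0.42;python3 - <<'E'
from h import *
b=imaging.get_image("wrist");cv2.imwrite("pics/w7.png",cv2.resize(b[100:320,200:460],None,fx=3,fy=2.7,interpolation=cv2.INTER_CUBIC))
b=imaging.get_image("side");cv2.imwrite("pics/s7.png",cv2.resize(b[180:290,240:400],None,fx=4.5,fy=4.5,interpolation=cv2.INTER_CUBIC))
E
```

```text
t: 6.85
ee_pos: [541.4, 46.0, 50.6]
orientation: [0.87, 2.996, 0.004]
ft_force: [-0.4, 1.6, -0.0]
width: 15.7
t: 7.35
ee_pos: [541.4, 45.9, 50.6]
orientation: [0.871, 2.995, 0.004]
ft_force: [0.3, 0.5, -0.8]
width: 25.7
```

View pics/w7.png

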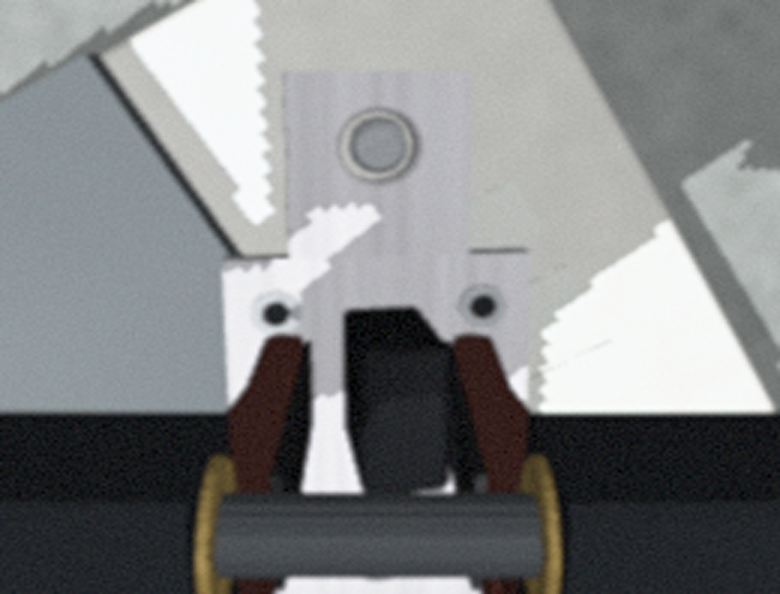

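View pics/s7.png

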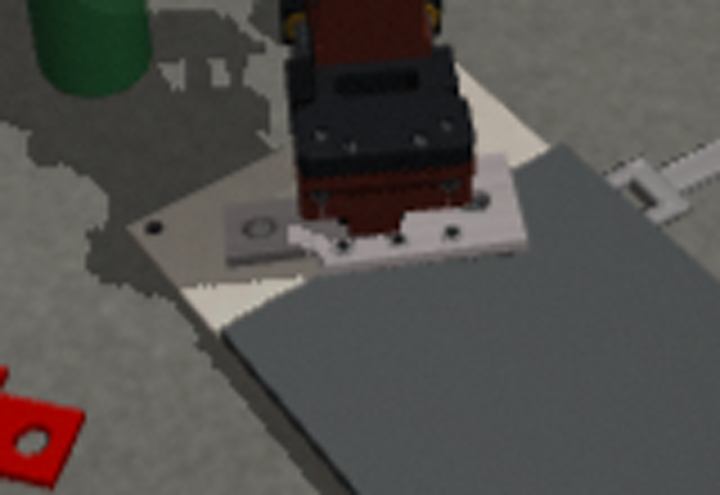

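```bash
python3 -m crank '[{"travel":[0,0,0],"turn":0},{"travel":[0,0,0],"turn":0},{"travel":[0,0,0],"turn":0},{"travel":[0,0,0],"turn":0},{"travel":[0,0,0],"turn":0},{"travel":[0,0,0],"turn":0}]' -0.2;python3 - <<'E'
from h import *
b=imaging.get_image("wrist");cv2.imwrite("pics/w8.png",cv2.resize(b[100:320,200:460],None,fx=3,fy=2.7,interpolation=cv2.INTER_CUBIC))
E
```

```text
t: 8.05
ee_pos: [541.4, 45.7, 50.7]
orientation: [0.871, 2.995, 0.004]
ft_force: [-0.3, -0.3, 0.9]
width: 35.1
```

View pics/w8.png

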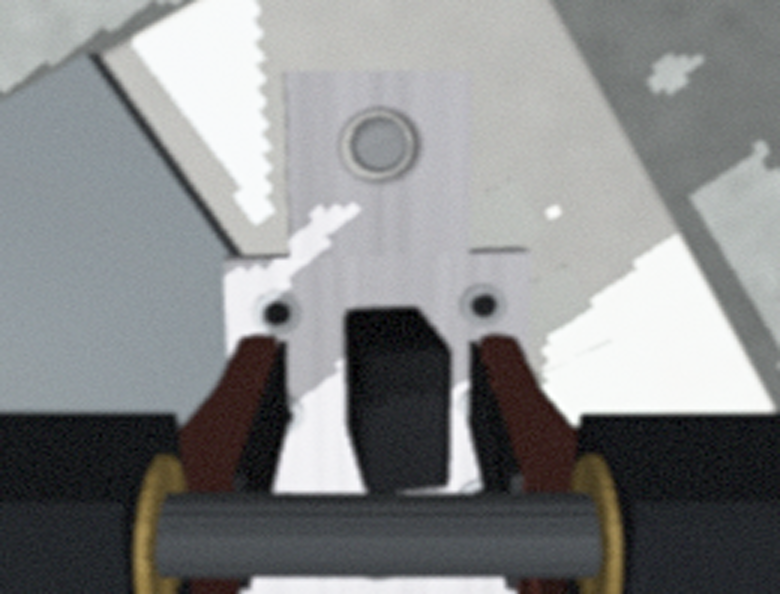

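```bash
python3 -m crank '[{"travel":[0,0,0],"turn":0},{"travel":[0,0,0],"turn":0},{"travel":[0.001,0.05,0],"turn":-0.5},{"travel":[0.001,0.05,0],"turn":-0.5},{"travel":[0.001,0.05,0],"turn":-0.5},{"travel":[0.001,0.05,0],"turn":-0.5},{"travel":[0.001,0.05,0],"turn":-0.5},{"travel":[0.001,0.05,0],"turn":-0.5},{"travel":[0,0,0],"turn":0}]' -0.42;python3 - <<'E'
from h import *
R=toolR();p=ctrl.get_obs()["ee_pos"]
print(p,"pin in tool",R.T@(np.array([499.1,73.1,p[2]])-p),"plate ang",np.degrees(np.arctan2(-R[1,0],-R[0,0])))
b=imaging.get_image("wrist");cv2.imwrite("pics/w9.png",cv2.resize(b[100:320,200:460],None,fx=3,fy=2.7,interpolation=cv2.INTER_CUBIC))
E
```

```text
t: 9.0
ee_pos: [546.8, 59.3, 50.3]
orientation: [0.396, 3.096, -0.003]
ft_force: [-0.9, -0.0, -1.3]
width: 25.2
[546.77188367  59.33754969  50.32184483] pin in tool [49.59019667  1.33391027 -1.02303881] plate ang -14.563352279871747
```

View pics/w9.png

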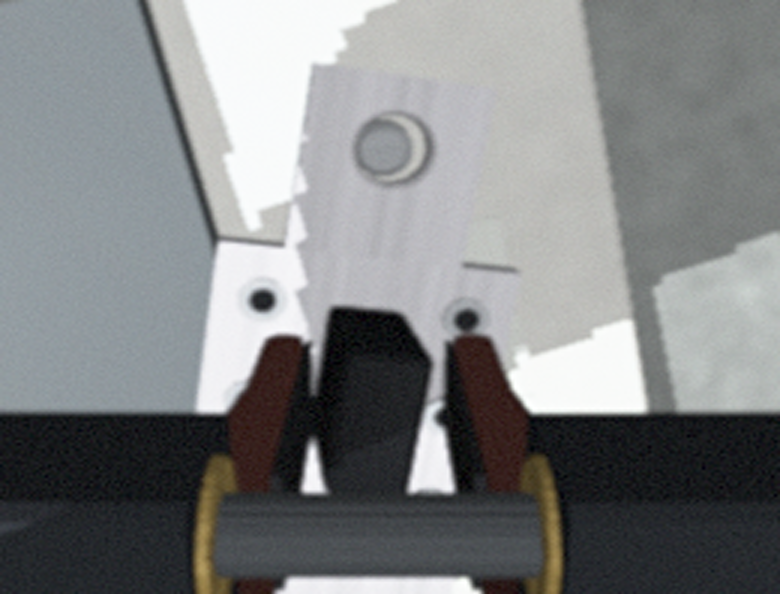

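```bash
python3 -m crank '[{"travel":[0.001,0.05,0],"turn":-0.4},{"travel":[0.001,0.05,0],"turn":-0.4},{"travel":[0.001,0.05,0],"turn":-0.4},{"travel":[0.001,0.04,0],"turn":-0.4},{"travel":[0,0,0],"turn":0}]' -0.42;python3 - <<'E'
from h import *
R=toolR();p=ctrl.get_obs()["ee_pos"]
print(p,"pin in tool",R.T@(np.array([499.1,73.1,p[2]])-p),"plate ang",np.degrees(np.arctan2(-R[1,0],-R[0,0])))
b=imaging.get_image("wrist");cv2.imwrite("pics/w10.png",cv2.resize(b[100:320,200:460],None,fx=3,fy=2.7,interpolation=cv2.INTER_CUBIC))
E
```

```text
t: 9.55
ee_pos: [548.1, 68.0, 50.2]
orientation: [0.152, 3.118, -0.006]
ft_force: [-0.2, -0.1, -0.1]
width: 25.5
[548.08057797  67.95983937  50.1798781 ] pin in tool [49.23840651  0.35742002 -0.98480681] plate ang -5.571524583378436
```

View pics/w10.png

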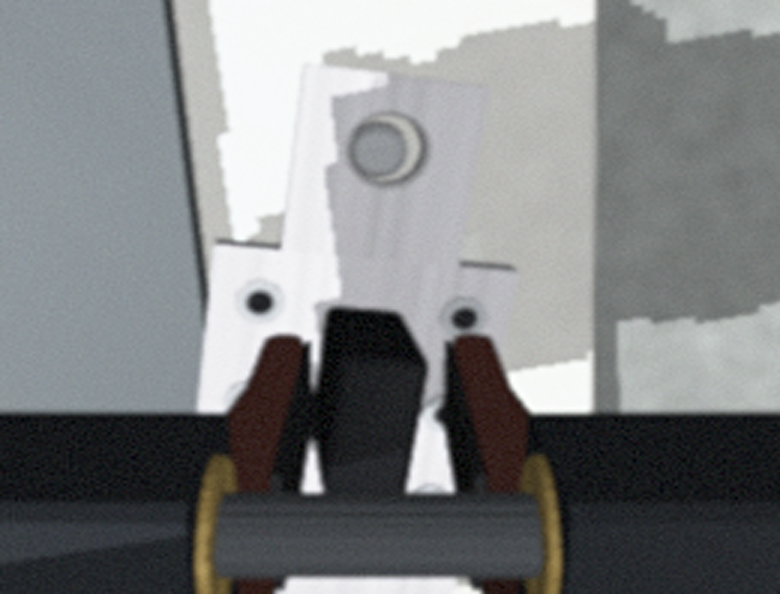

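```bash
python3 -m crank '[{"travel":[0.001,0.02,0],"turn":-0.12},{"travel":[0.001,0.02,0],"turn":-0.12},{"travel":[0.001,0.02,0],"turn":-0.12},{"travel":[0,0.02,0],"turn":-0.1},{"travel":[0,0,0],"turn":0}]' -0.42;python3 - <<'E'
from h import *
R=toolR();p=ctrl.get_obs()["ee_pos"]
print(p,"pin in tool",R.T@(np.array([499.1,73.1,p[2]])-p),"plate ang",np.degrees(np.arctan2(-R[1,0],-R[0,0])))
b=imaging.get_image("wrist");cv2.imwrite("pics/w11.png",cv2.resize(b[100:320,200:460],None,fx=3,fy=2.7,interpolation=cv2.INTER_CUBIC))
b=imaging.get_image("side");cv2.imwrite("pics/s11.png",cv2.resize(b[180:290,240:400],None,fx=4.5,fy=4.5,interpolation=cv2.INTER_CUBIC))
E
```

```text
t: 10.1
ee_pos: [548.3, 71.6, 50.2]
orientation: [0.082, 3.121, -0.007]
ft_force: [0.6, 0.4, -0.0]
width: 25.3
[548.25861985  71.62300968  50.15730572] pin in tool [49.15895227 -1.09633887 -0.97306663] plate ang -2.9935423763547684
```

View pics/w11.png

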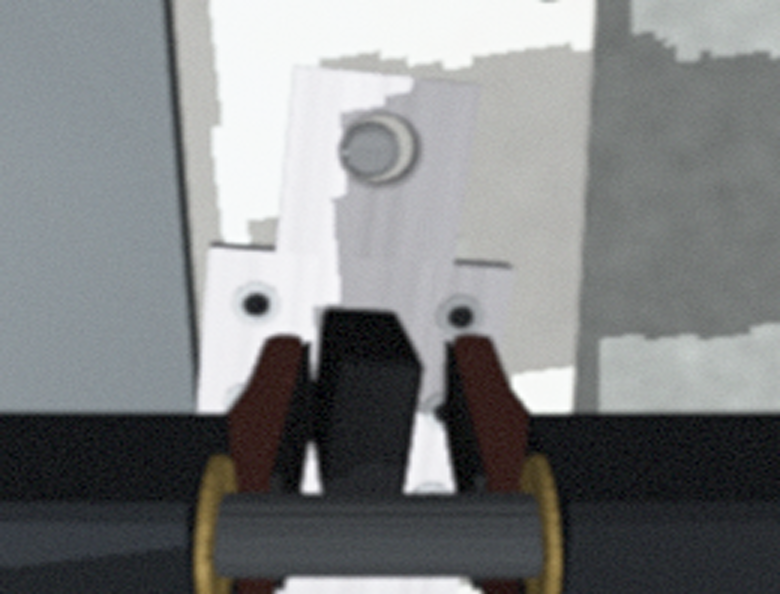

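View pics/s11.png

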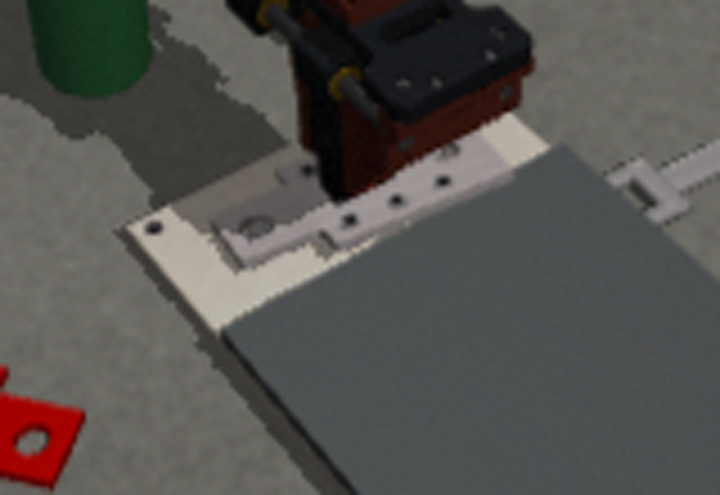

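```bash
python3 -m crank '[{"travel":[0,0.012,0],"turn":-0.05},{"travel":[0,0.012,0],"turn":-0.05},{"travel":[0,0.012,0],"turn":0},{"travel":[0,0.012,0],"turn":0},{"travel":[0,0.01,0],"turn":0},{"travel":[0,0,0],"turn":0}]' -0.42;python3 - <<'E'
from h import *
R=toolR();p=ctrl.get_obs()["ee_pos"]
print(p,"pin in tool",R.T@(np.array([499.1,73.1,p[2]])-p),"plate ang",np.degrees(np.arctan2(-R[1,0],-R[0,0])))
b=imaging.get_image("wrist");cv2.imwrite("pics/w12.png",cv2.resize(b[100:320,200:460],None,fx=3,fy=2.7,interpolation=cv2.INTER_CUBIC))
b=imaging.get_image("side");cv2.imwrite("pics/s12.png",cv2.resize(b[180:290,240:400],None,fx=4.5,fy=4.5,interpolation=cv2.INTER_CUBIC))
E
```

```text
t: 10.8
ee_pos: [548.3, 74.7, 50.1]
orientation: [0.066, 3.121, -0.007]
ft_force: [-0.3, 0.8, -0.5]
width: 25.2
[548.34892714  74.70388462  50.11679274] pin in tool [49.12794127 -3.68306236 -0.95378634] plate ang -2.416391537991051
```

View pics/w12.png

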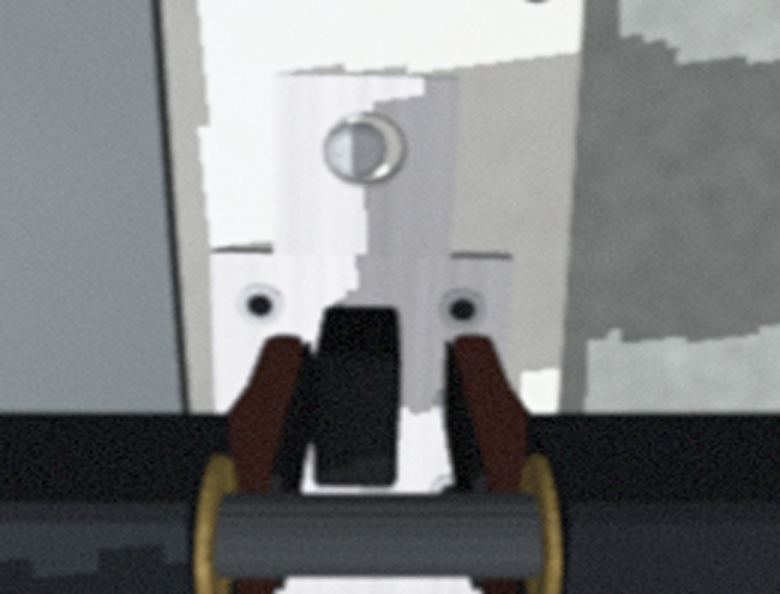

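View pics/s12.png

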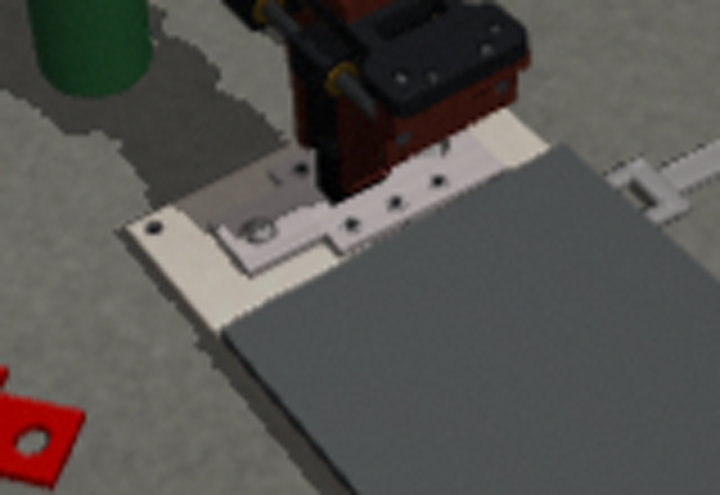

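```bash
python3 -m crank '[{"travel":[0,0.008,0],"turn":0},{"travel":[0,0.008,0],"turn":0},{"travel":[0,0,0],"turn":0}]' -0.42;python3 - <<'E'
from h import *
R=toolR();p=ctrl.get_obs()["ee_pos"]
print(p,"pin in tool",R.T@(np.array([499.1,73.1,p[2]])-p),"plate ang",np.degrees(np.arctan2(-R[1,0],-R[0,0])))
b=imaging.get_image("wrist");cv2.imwrite("pics/w13.png",cv2.resize(b[100:320,200:460],None,fx=3,fy=2.7,interpolation=cv2.INTER_CUBIC))
b=imaging.get_image("side");cv2.imwrite("pics/s13.png",cv2.resize(b[180:290,240:400],None,fx=4.5,fy=4.5,interpolation=cv2.INTER_CUBIC))
E
```

```text
t: 11.2
ee_pos: [548.4, 75.6, 50.2]
orientation: [0.066, 3.121, -0.007]
ft_force: [-0.1, 0.5, -0.3]
width: 25.3
[548.43982544  75.55527649  50.18363766] pin in tool [49.18304579 -4.5338174  -0.95878259] plate ang -2.4120348933824496
```

View pics/w13.png

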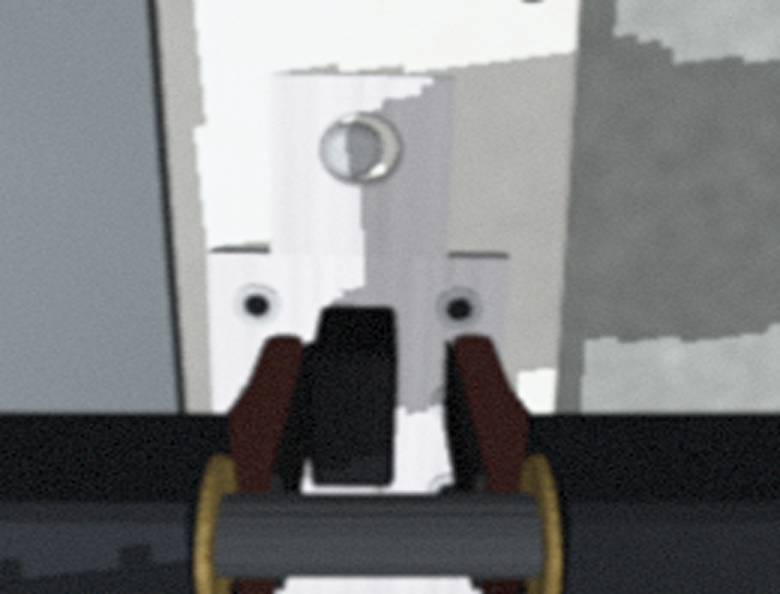

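View pics/s13.png

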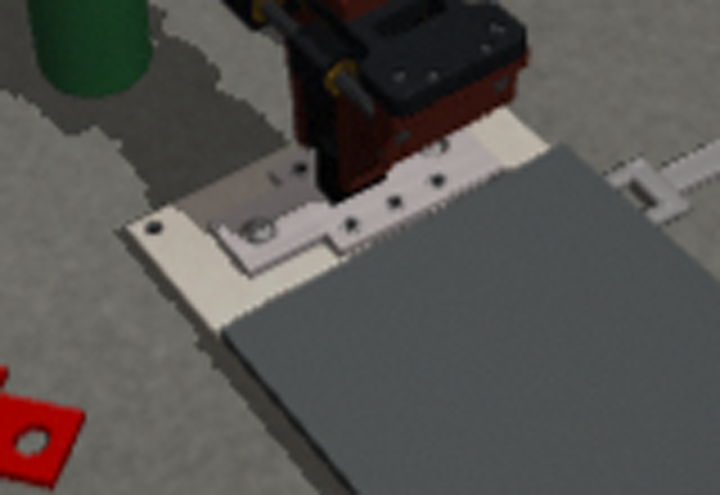

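```bash
python3 -m crank '[{"travel":[0,0.008,0],"turn":0},{"travel":[0,0.006,0],"turn":0},{"travel":[0,0,0],"turn":0}]' -0.42;python3 - <<'E'
from h import *
R=toolR();p=ctrl.get_obs()["ee_pos"]
print(p,"pin in tool",R.T@(np.array([499.1,73.1,p[2]])-p),"plate ang",np.degrees(np.arctan2(-R[1,0],-R[0,0])))
b=imaging.get_image("wrist");cv2.imwrite("pics/w14.png",cv2.resize(b[100:320,200:460],None,fx=3,fy=2.7,interpolation=cv2.INTER_CUBIC))
b=imaging.get_image("side");cv2.imwrite("pics/s14.png",cv2.resize(b[180:290,240:400],None,fx=4.5,fy=4.5,interpolation=cv2.INTER_CUBIC))
E
```

```text
t: 11.6
ee_pos: [548.5, 76.1, 50.2]
orientation: [0.066, 3.121, -0.008]
ft_force: [0.4, -0.5, 0.3]
width: 25.7
[548.48735616  76.08935855  50.19082997] pin in tool [49.20739292 -5.07571935 -0.95748019] plate ang -2.4192005022404026
```

View pics/w14.png

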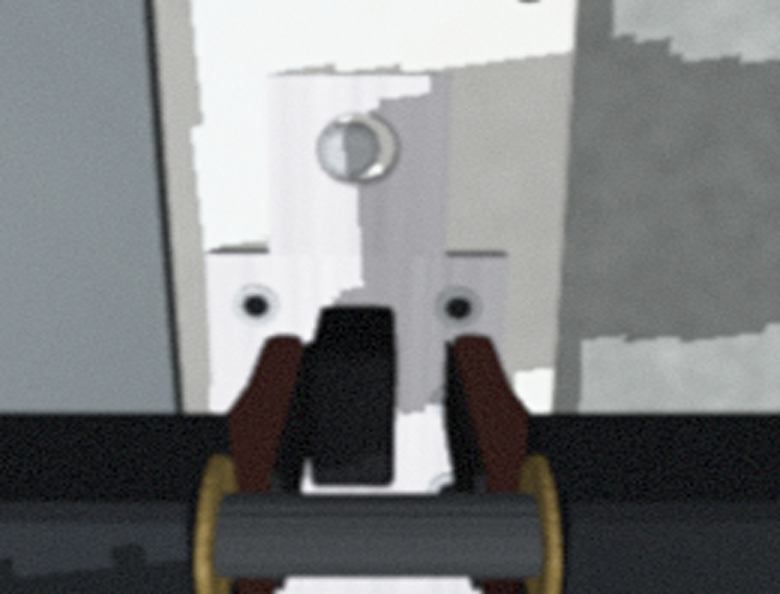

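View pics/s14.png

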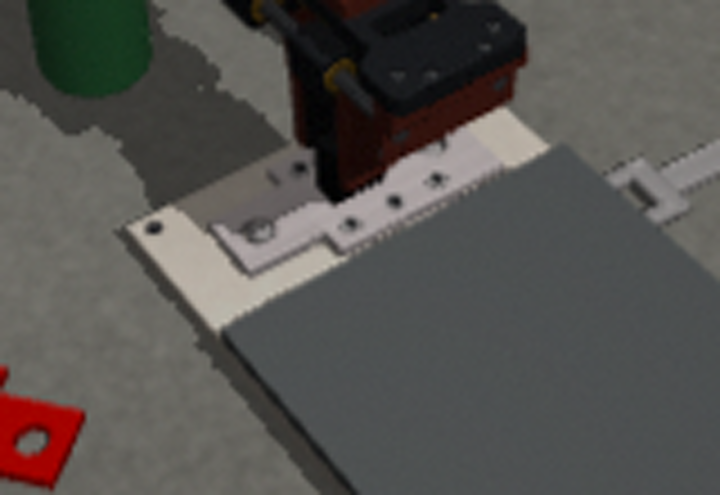

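```bash
python3 - <<'E'
from h import *
b=imaging.get_image("scene");cv2.imwrite("pics/c14.png",cv2.resize(b[180:270,250:390],None,fx=5,fy=5,interpolation=cv2.INTER_CUBIC))
E
```

```text
(no output)
```

View pics/c14.png

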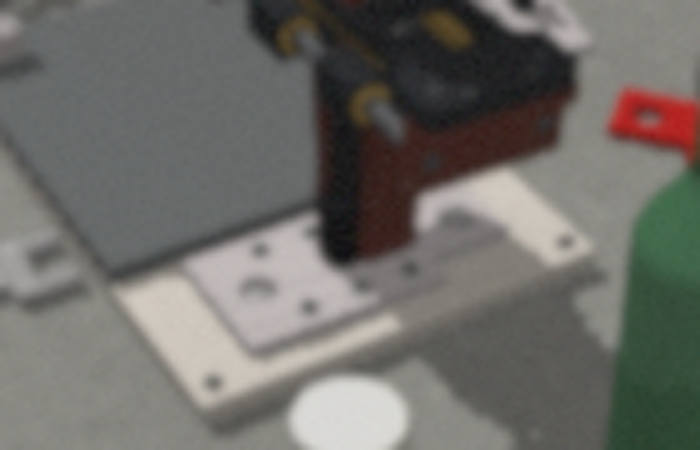

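```bash
python3 - <<'E'
from h import *
b=imaging.get_image("scene");cv2.imwrite("pics/c15.png",cv2.resize(b[225:260,280:340],None,fx=13,fy=13,interpolation=cv2.INTER_CUBIC))
b=imaging.get_image("side");cv2.imwrite("pics/s15.png",cv2.resize(b[200:250,280:360],None,fx=10,fy=10,interpolation=cv2.INTER_CUBIC))
E
```

```text
(no output)
```

View pics/c15.png

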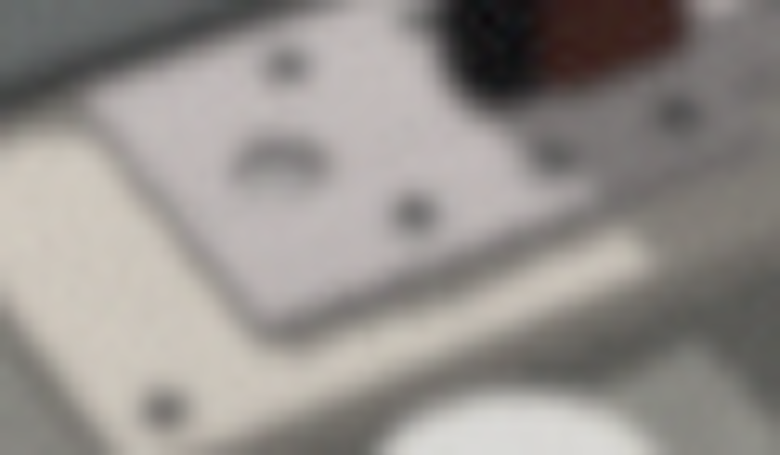

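View pics/s15.png

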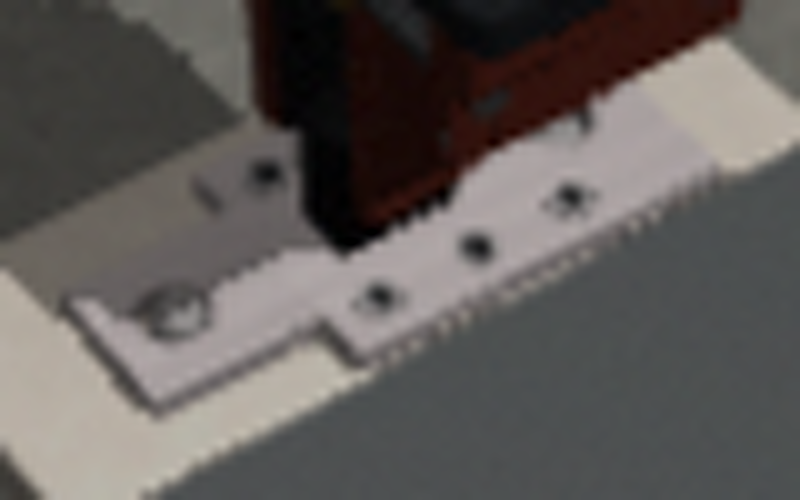

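```bash
python3 -m crank '[{"travel":[0,-0.06,0],"turn":0},{"travel":[0,0,0],"turn":0},{"travel":[0,0,0],"turn":0},{"travel":[0,0,-0.4],"turn":0},{"travel":[0,0,-0.6],"turn":0},{"travel":[0.3,0,-0.6],"turn":0},{"travel":[0.3,0,-0.6],"turn":0},{"travel":[-0.6,0,-0.4],"turn":0},{"travel":[-0.8,0,0],"turn":0},{"travel":[0,0,0],"turn":0},{"travel":[0,0,0],"turn":0}]' 0.1;python3 - <<'E'
from h import *
i=imaging.camera_info("wrist");print(proj(i,[[499,73,20],[594.5,69,15]]))
b=imaging.get_image("wrist");cv2.imwrite("pics/w16.png",b)
E
```

```text
t: 12.95
ee_pos: [584.3, 71.9, 185.3]
orientation: [0.066, 3.124, -0.007]
ft_force: [-0.1, 0.0, 0.0]
width: 48.3
[[323.26205716 101.1134773 ]
 [323.56292098 193.02745576]]
```

View pics/w16.png

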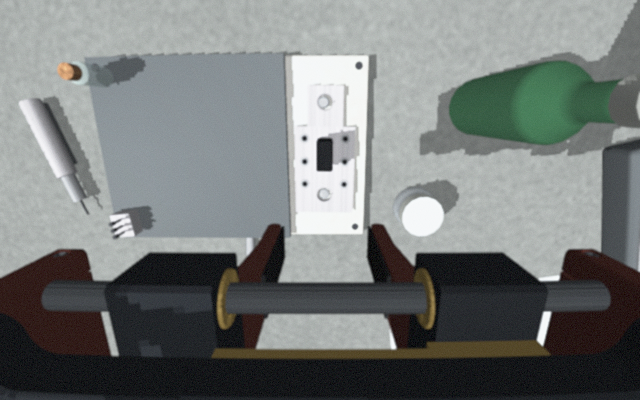

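```bash
python3 - <<'E'
from h import *
b=cv2.imread("pics/w16.png")
c=np.clip((b[75:225,285:375].astype(float)-60)*1.15,0,255).astype(np.uint8)
x=cv2.resize(b[85:120,300:350],None,fx=8,fy=8,interpolation=cv2.INTER_CUBIC);y=cv2.resize(b[177:212,300:350],None,fx=8,fy=8,interpolation=cv2.INTER_CUBIC)
g=lambda u:np.clip((u.astype(float)-120)*1.9,0,255).astype(np.uint8)
cv2.imwrite("pics/w16c.png",g(np.hstack([x,y])))
cv2.imwrite("pics/w16d.png",cv2.resize(c,None,fx=4,fy=4,interpolation=cv2.INTER_CUBIC))
E
```

```text
(no output)
```

View pics/w16c.png

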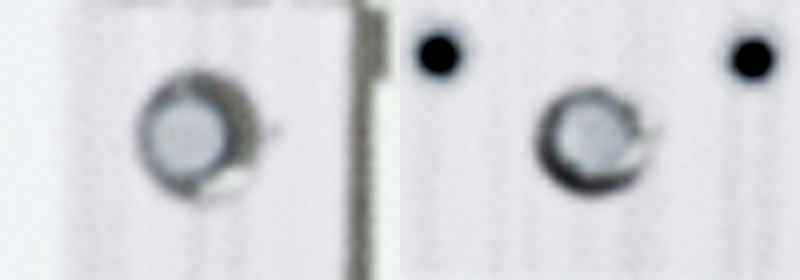

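View pics/w16d.png

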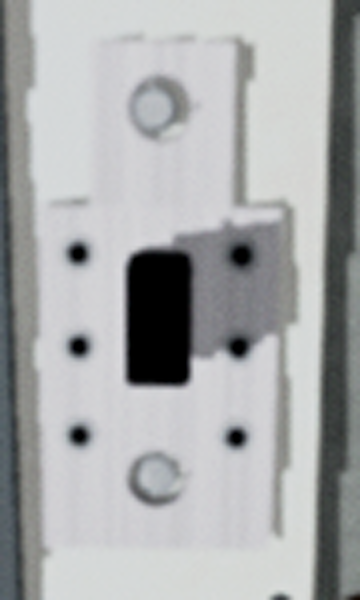

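```bash
python3 - <<'E'
from h import *
b=imaging.get_image("scene");x=cv2.resize(b[205:260,270:375],None,fx=7,fy=7,interpolation=cv2.INTER_CUBIC)
cv2.imwrite("pics/c17.png",x)
b=imaging.get_image("side");cv2.imwrite("pics/s17.png",cv2.resize(b[190:260,260:365],None,fx=7,fy=7,interpolation=cv2.INTER_CUBIC))
for n in("side","scene"):
  i=imaging.camera_info(n);print(n,proj(i,[[595,69,27],[595,69,18],[595,69,21]]))
E
```

```text
side [[335.23131282 208.24213084]
 [335.14410698 211.24097137]
 [335.17302688 210.24641541]]
scene [[302.20612142 233.50120533]
 [302.30962393 236.88083346]
 [302.27525934 235.75956933]]
```

View pics/c17.png

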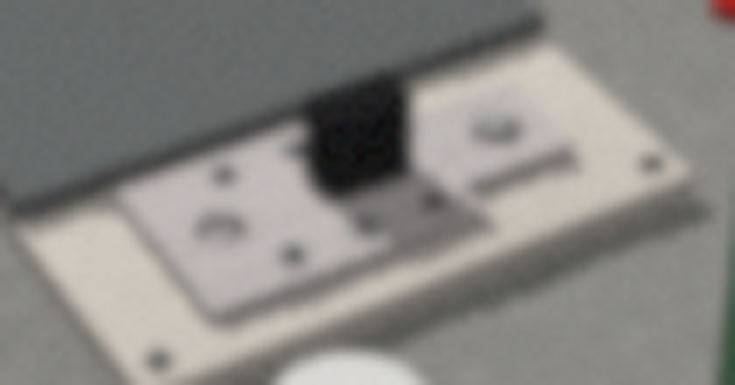

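View pics/s17.png

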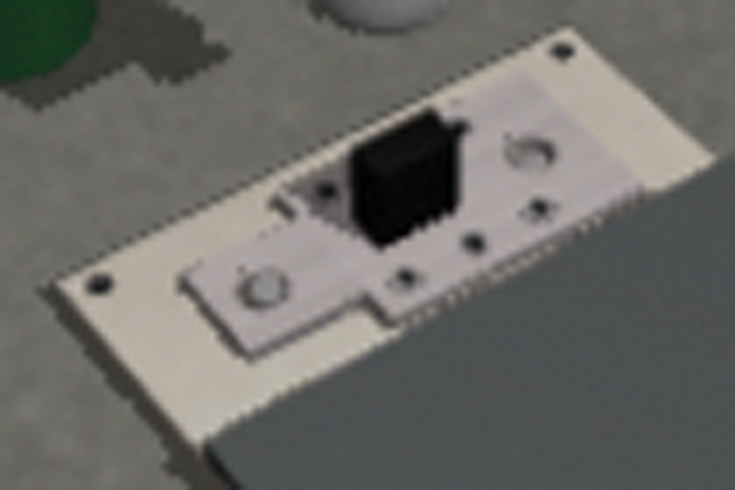

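Both pins show through their holes: pin_a is about 1.8 mm off-centre in its hole and pin_b is nearly centred. I can't be sure the plate lies flat from pictures alone, so I'll nudge the handle gently and see whether pin_b stops it.

```bash
python3 -m crank '[{"travel":[0.35,0,0.5],"turn":0},{"travel":[0.34,0,0.6],"turn":0},{"travel":[0,0,0.6],"turn":0},{"travel":[0,0,0.5],"turn":0},{"travel":[0,0,0.2],"turn":0},{"travel":[0,0,0.1],"turn":0},{"travel":[0,0,0],"turn":0},{"travel":[0,0,0],"turn":0}]' 0.1;
```

```text
t: 13.9
ee_pos: [544.6, 73.1, 55.9]
orientation: [0.065, 3.129, -0.008]
ft_force: [0.8, 0.5, 1.1]
width: 48.0
```

```bash
python3 -m crank '[{"travel":[-0.08,-0.03,0.18],"turn":0},{"travel":[0,0,0],"turn":0},{"travel":[0,0,0],"turn":0},{"travel":[0,0,0],"turn":0},{"travel":[0,0,0],"turn":0}]' -0.45; python3 -m crank '[{"travel":[0,0.04,0],"turn":0},{"travel":[0,0.04,0],"turn":0},{"travel":[0,0.02,0],"turn":0},{"travel":[0,0,0],"turn":0}]' -0.45; python3 - <<'E'
from h import *
b=imaging.get_image("wrist");cv2.imwrite("pics/w18.png",cv2.resize(b[100:320,200:460],None,fx=3,fy=2.7,interpolation=cv2.INTER_CUBIC))
print(ctrl.get_obs()["ft_force"])
E
```

```text
t: 14.4
ee_pos: [551.4, 71.4, 49.1]
orientation: [0.065, 3.123, -0.007]
ft_force: [0.7, 0.2, -0.5]
width: 24.1
t: 14.8
ee_pos: [551.7, 76.3, 49.4]
orientation: [0.064, 3.123, -0.008]
ft_force: [0.4, -1.6, 0.3]
width: 24.3
[ 0.06669162 -2.42409359 -0.03014196]
```

View pics/w18.png

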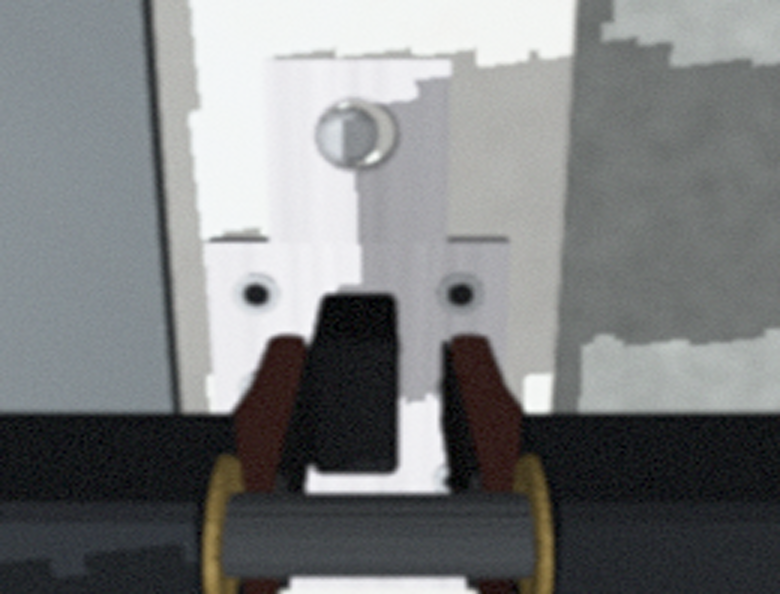

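```bash
python3 -m crank '[{"travel":[0,0.02,0],"turn":0},{"travel":[0,0,0],"turn":0}]' -; python3 -m crank '[{"travel":[0,0.03,0],"turn":0}]' -;python3 - <<'E'
from h import *
b=imaging.get_image("wrist");cv2.imwrite("pics/w19.png",cv2.resize(b[100:320,200:460],None,fx=3,fy=2.7,interpolation=cv2.INTER_CUBIC))
print(ctrl.get_obs()["ft_force"],ctrl.get_obs()["ee_pos"])
E
```

```text
t: 15.05
ee_pos: [551.7, 76.3, 49.4]
orientation: [0.063, 3.123, -0.01]
ft_force: [-0.4, -0.4, -0.3]
width: 24.1
t: 15.15
ee_pos: [551.7, 76.8, 49.5]
orientation: [0.062, 3.123, -0.013]
ft_force: [-0.9, -14.5, 4.6]
width: 24.3
[ -0.05994515 -10.00622333   1.43718737] [551.72434988  76.71021899  49.56641077]
```

View pics/w19.png

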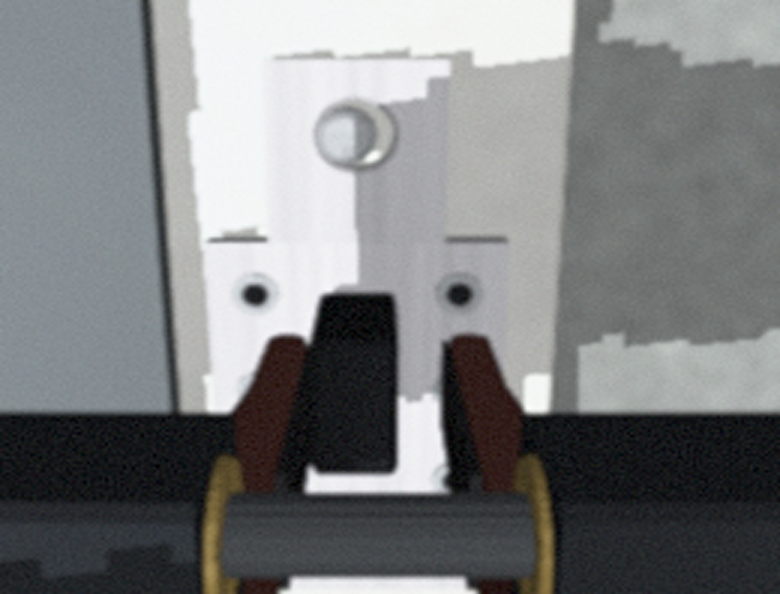

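```bash
python3 -m crank '[{"travel":[0,-0.07,0],"turn":0},{"travel":[0,-0.07,0],"turn":0},{"travel":[0,-0.03,0],"turn":0},{"travel":[0,0,0],"turn":0}]' -; python3 - <<'E'
from h import *
b=imaging.get_image("wrist");cv2.imwrite("pics/w20.png",cv2.resize(b[100:320,200:460],None,fx=3,fy=2.7,interpolation=cv2.INTER_CUBIC))
E
```

```text
t: 15.6
ee_pos: [551.3, 68.3, 49.6]
orientation: [0.063, 3.123, -0.011]
ft_force: [-0.5, -0.4, -0.3]
width: 24.2
```

View pics/w20.png

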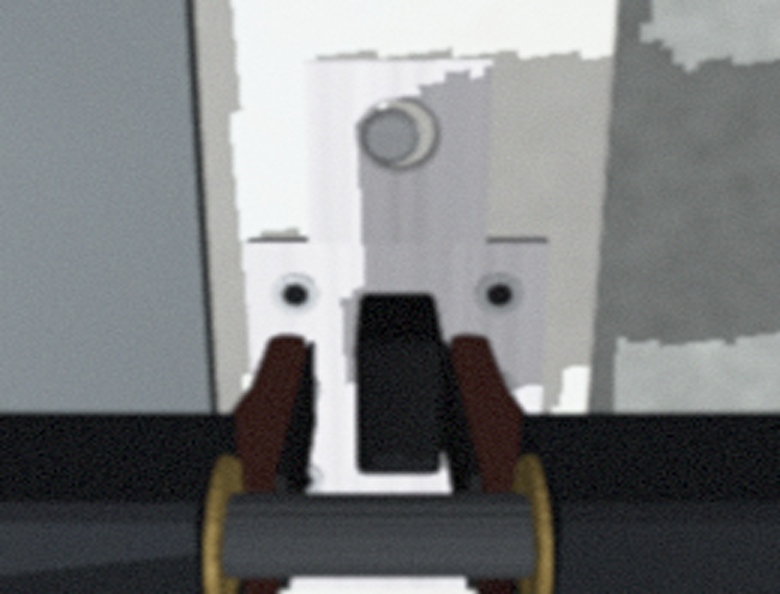

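```bash
python3 -m crank '[{"travel":[0,-0.02,0],"turn":0},{"travel":[0,-0.012,0],"turn":0},{"travel":[0,0,0],"turn":0}]' -; python3 -m crank '[{"travel":[0,0.07,0],"turn":0},{"travel":[0,0,0],"turn":0},{"travel":[0,0,0],"turn":0},{"travel":[0,0,0],"turn":0}]' 0.1; python3 -m crank '[{"travel":[0,0,-0.4],"turn":0},{"travel":[0,0,-0.6],"turn":0},{"travel":[0,0,-0.7],"turn":0},{"travel":[-0.3,0,-0.5],"turn":0},{"travel":[-0.4,0,0],"turn":0},{"travel":[0,0,0],"turn":0},{"travel":[0,0,0],"turn":0}]' -;python3 - <<'E'
from h import *
i=imaging.camera_info("wrist");p=proj(i,[[499,73,20],[594.5,69,15]]);print(p)
b=imaging.get_image("wrist");cv2.imwrite("pics/w21.png",b)
p=p.astype(int)
g=lambda u:np.clip((u.astype(float)-120)*1.9,0,255).astype(np.uint8)
cv2.imwrite("pics/w21c.png",g(np.hstack([cv2.resize(b[y-20:y+25,x-25:x+25],None,fx=8,fy=8,interpolation=cv2.INTER_CUBIC) for x,y in p])))
E
```

```text
t: 15.95
ee_pos: [551.3, 67.2, 49.6]
orientation: [0.063, 3.123, -0.01]
ft_force: [0.9, 0.3, -0.6]
width: 24.3
t: 16.35
ee_pos: [551.5, 71.2, 49.6]
orientation: [0.062, 3.123, -0.011]
ft_force: [-0.6, -0.4, 0.4]
width: 47.5
t: 17.05
ee_pos: [583.5, 70.3, 163.5]
orientation: [0.062, 3.127, -0.011]
ft_force: [-0.0, -0.8, -0.6]
width: 48.4
[[325.49263979 101.28112339]
 [325.36361032 199.48707519]]
```

View pics/w21.png

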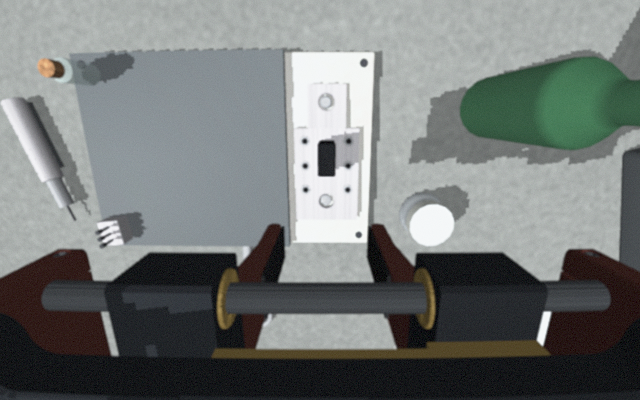

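View pics/w21c.png

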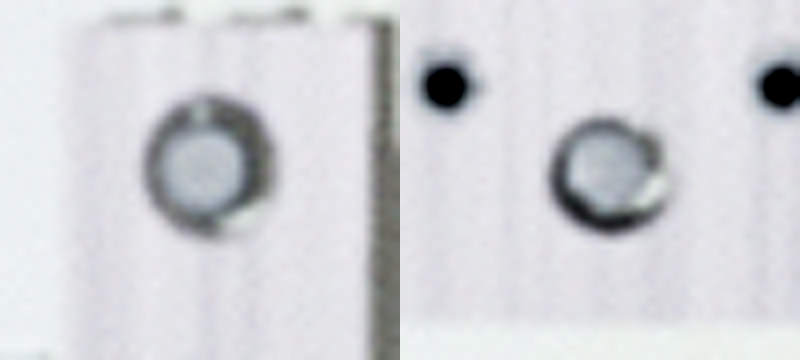

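```bash
python3 - <<'E'
from workcell import workorder
print(workorder.close_job())
E
```

```text
the job is handed in; nothing more can be done
None
```

I slid the plate off the ledge until its tab hole dropped over the tall pin. Then I swung it counter-clockwise until the other hole went over the short pin, let go, and handed the job in at about 17 s.

- **First drop:** after release, the wrist view showed the tall pin centred in the tab hole with the plate tilted. It was still about 30° slanted, so the other hole was well short of the short pin.
- **Final seat:** the last wrist view shows both pins inside their holes, each within about 2 mm of centre. Before the final nudge, the tall pin sat about 1.8 mm off centre.
- **Short pin engaged:** a small push on the handle was stopped with about 14 N, as it would be with the short pin in its hole.
- **Flatness:** I didn't measure the plate's height. That it lies flat rests on that push and on how it looks in the scene and side views.
- **Surroundings:** in the last picture nothing else looks moved, though I checked this by eye. The spanner was mostly hidden in that view, but the gripper never went near it.
- **Disagreement:** the side camera's positions were 4–5 mm off the wrist camera's in y. I went by the wrist camera.

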